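# Close the grease gun, snap it onto a leaning nipple and hold it pressed

## Robot

A 7-joint arm with a two-finger parallel gripper is mounted at the origin on a cart in front of the work surface, level with it; the furniture and walls round the work are solid. World frame = base frame: x ahead of the robot, y to its left, z up, the work surface at z = 0. Lengths are in m, angles in rad, forces in N, time in s.
With the tool pointing down it reaches from about 0.4 to 0.75 m from the base axis. Payload 19.5 kg.
Tool frame: the origin (TCP) lies at the very end of the fingers, on their centre line; the grasp point (between the pads) lies 19 mm behind it; z points along the fingers, y is the line along which they close (so a half turn about z gives the same grasp; the last joint's range is limited). The gripper opens to 85 mm and grips with 20 to 120 N. Pads are 22 mm wide; open, the fingers measure 114 mm over their backs; the gripper's body (76 mm by 85 mm) begins 54 mm behind the grasp point. The pads swing forward as they close: fully open they stand 13 mm farther back than shut.
Start: joints at [1.195, 0.707, -0.028, 1.485, 0.022, 0.951, -0.075], TCP at [0.188, -0.543, 0.231] pointing down, gripper open.
Joint ranges: [-2.71, 2.71], [-0.32, 2.16], [-1.57, 1.52], [0, 2.45], [-1.46, 4.6], [0, 2.02], [-2.83, 2.83]. Speed limits (rad/s): [1.89, 1.89, 2.57, 2.57, 3.01, 3.01, 3.01].

## Interface

Orientations are given as a 3x3 rotation matrix whose columns are the frame's x, y, z axes.
In Python, from plant import env gives the robot as it stands. Calls block until the motion is done:
- env.goto(position, orientation): joint-space move of the TCP to a pose.
- env.move_l(position, ori=None, v=0.15, stop_force=None): straight line of the TCP; ori=None keeps the orientation; v is the mean speed in m/s. With stop_force (N) it stops when the force on the tool has changed by that much, and returns True; else False.
- env.move_joints(angles): joint-space move.
- env.gripper_to(opening, f_grip=None): finger opening in m; f_grip is the grip in N (None keeps the last); returns when the fingers have stopped.
- env.pause(seconds).
- env.ik(position, orientation): joint angles nearest the present ones, or None.
- env.get_state(): the state.
- env.capture(name): name is "side" or "top"; returns a dict with "frame" (400x640x3 uint8, red, green, blue), "intrinsics" (3x3 intrinsics, pixels), "view" (4x4, takes a point from world to camera coordinates). Camera axes: x right, y down, z forward; pixel columns grow to the right and rows downward; lengths in m; the calibration is good to about 2 mm. A picture is of the moment at which its call begins. There is no depth.
A pose or a line that the arm cannot do raises env.IKError and nothing moves.
- env.hand_in(): hands the job in; it is judged then, once.
Trained networks look in the newest picture that a camera, given by its name, has taken for a name from the list of things; names that differ only in an ending like _2 or _b are one class to them, and where a whole thing is asked for, a point or a joint stands for the part that bears it (a point fixed in the world has none). Each returns a list of dicts, best first, with "p" (0 to 1); they miss things now and then, are a little off and sometimes report something else, mostly with a low value. They report only what shows in the picture. A call takes as long as a camera call. They do not tell look-alikes from the thing itself.
- env.look_for(target, camera): "centre" ([x, y, z] in m, in world coordinates, good to about 4 mm: the middle of the surface that is visible of it).
- env.regions_of(target, camera): "mask" (400x640 bool, what is visible of it).
- env.mark_of(target, camera): "centre" ([x, y, z] in m, in world coordinates, good to about 4 mm: a listed point, or the origin of a listed thing).
The state is a dict: "time_s": time; "joint_pos": joint angles; "dq": joint speeds; "tau": joint torques, N m; "ee_pos": TCP position; "tcp_rot": TCP orientation; "wrist_force": force on the tool from outside, world axes, zero at the start; "moment": the same for the moment, N m; "opening": finger opening in m; "finger_force": force on a finger pad.
Only numpy, scipy, OpenCV 4.12 (cv2) and the standard library are available. Lean on these libraries where they do the work, as an engineer would, in place of code of your own. Each camera call takes 0.05 s, during which the arm holds its last target. There are 200 camera calls.

## Task

The yellow filler cap of the small red push-type grease gun stands proud: press it down until it is fully home while the gun stands in its grey dock. Then lift the gun out, set its coupler squarely onto the leaning brass grease nipple of the blue bearing block and push along the nipple's axis until it snaps on and the gun's spring-loaded nozzle is pressed about half of its travel into the gun. Finish while still gripping the gun and holding it pressed against the spring; leave the chisel, the pliers and the black packing block where they lie.

Things in the scene. Friction and masses are not known exactly. Their poses are not given: they have to be found in the camera images.
- gun_grip (a point): point on the axis of the loose grease gun, in its red square grip (30 x 30 mm, faces square to this point's x and y), 4 mm above the grip's middle. z points up the gun's axis. Along z from here: dark collar (46 mm wide) -30 to -22 mm, grip -22 to +14, dark head (39 mm) +14 to +20, then the yellow cap. About 0.4 kg. It stands upright, collar on the dock's top, nozzle in the dock's bore.
- cap_top (a point): centre of the top of the yellow filler cap (36 mm wide, 11 mm tall) at the gun's upper end; 37.5 mm from gun_grip along the gun's axis when fully out, 31.5 mm when home.
- cap (a joint): how far the cap is pressed on, m: starts at 0 to 0.0015 (standing proud), 0.006 is the stop, fully home. A tight slide: moves at about 6 N and stays where it is left.
- nozzle (a joint): how far the nozzle is pushed into the gun, m: 0 is out (spring), 0.012 is the stop. Spring: starts to move at 11 N, then 0.5 N per mm (14 N at 0.006). It springs out again when the push ends.
- coupler_mouth (a point): centre of the open lower end of the steel coupler (31 mm outer width) at the nozzle's end, 88 mm below gun_grip along the gun's axis with the nozzle out. The mouth is flared: 27 mm wide at the rim, narrowing over 7 mm to a 17 mm bore; its z axis is the gun's axis, upward.
- coupler_seat (a point): centre of the floor of the coupler's bore, 22 mm above the mouth and 66 mm below gun_grip with the nozzle out. Four spring balls in the bore snap behind the nipple's head (at about 4 to 9 N) when the nipple's tip is within about 2 mm of this floor; the tip then bottoms on it and further push drives the nozzle into the gun.
- nipple_tip (a point): tip of the brass grease nipple, which is fixed to the bearing block. z points out along the nipple's axis, away from the block; the axis leans 20 degrees from vertical, roughly toward the robot. Head 14 mm wide, tapering over 9 mm to 6 mm at the tip; 9 mm neck below the head; hexagon 17 mm wide from 24 mm below the tip.
- bearing: blue bearing block screwed to the bench (does not move): base 106 x 50 x 14 mm, round housing 64 mm across with its centre 40 mm up, short steel shaft through it along y. Origin: centre of its underside. The nipple leans to its -x; its tip is 64 mm from the housing's centre (22 mm to -x, 100 mm above the bench).
- dock: grey dock block for the gun, screwed to the bench (does not move): 64 x 64 mm, its top 68 mm above the bench, on a 100 x 84 mm dark foot; upright bore 37 mm wide. Origin: centre of its underside. The gun must be lifted at least 60 mm to clear it.
- chisel: chisel with wooden handle, 187 mm long, lying on the bench (bystander, leave it). Origin: centre of its underside.
- pliers: flat-nose pliers, 130 mm long, lying on the bench (bystander, leave it). Origin: centre of its underside.
- packer: black plastic packing block, 45 x 62 x 28 mm, lying on the bench (bystander, leave it). Origin: centre of its underside.
Not all that is in view belongs to the job. Leave any orange or purple look-alike of the part that bears gun_grip alone.

How it is judged:
On the way, in this order (a step that is already met when the one before it is completed fails the run):
1. the yellow cap is pressed fully home on the gun while the gun stands in the dock (value of joint cap above 0.005 m and horizontal distance between gun_grip and dock below 0.02 m and height (world z) of gun_grip below 0.104 m), for 0.2 s.
2. the coupler has snapped squarely onto the nipple (distance between coupler_seat and nipple_tip below 0.003 m and angle between the z axis of coupler_seat and the z axis of nipple_tip, either way round below 0.12 rad), for 0.2 s.
At the end, for the whole second after the job is handed in: finishes holding: fingers grip the gun (over 3 N), nipple tip within 3 mm of the floor of the coupler's bore, axes within 0.12 rad, nozzle held in by more than 4.5 mm of its 12 mm, cap home (within 1 mm of its stop) (all of step 2 and value of joint cap above 0.005 m and value of joint nozzle above 0.0045 m and contact force between the fingers and gun above 3 N); the arm keeps its last pose, push and grip.
It fails at once if the chisel is moved by more than 30 mm (distance of chisel from where it was at the start of the episode above 0.03 m).
It fails at once if the pliers is moved by more than 30 mm (distance of pliers from where it was at the start of the episode above 0.03 m).
It fails at once if the black packing block is moved by more than 30 mm (distance of packer from where it was at the start of the episode above 0.03 m).
It also fails if it takes over 45 s, if anything falls off the work surface, if the arm or the gripper's body presses on something with over 40 N, if the wrist force passes 120 N, or if a joint passes its speed limit or range.

## Working session

There is one attempt and no reset: what is moved stays moved. The work goes in short steps, each a Python script; the robot and the scene stay as the last script left them, time stands still between calls to the robot, and variables do not carry over. Pictures are saved under pics/ and viewed, at most 10 in all, crops included, and the job is handed in when it is done.

```bash
ls; mkdir -p pics; python3 - <<'E'
from plant import env
import cv2,numpy as np
for c in ("side","top"):
    d=env.capture(c); cv2.imwrite(f"pics/{c}0.png",d["frame"][:,:,::-1])
    V=d["view"];print(c,"cam pos",(-V[:3,:3].T@V[:3,3]).round(3),"fwd",V[2,:3].round(3),d["intrinsics"][0,0].round(1))
    for t in ("gun_grip","cap_top","nipple_tip","bearing","dock","chisel","pliers","packer"):
        print(t,[(np.round(r["centre"],4).tolist(),round(r["p"],2)) for r in env.mark_of(t,c)][:3])
print(env.get_state()["time_s"])
E
```

```text
pics
side cam pos [0.191 0.703 0.694] fwd [ 0.347 -0.707 -0.616] 367.0
gun_grip [([0.459, 0.1407, 0.0844], 0.94), ([0.4416, 0.261, 0.0916], 0.9), ([0.5611, 0.2462, 0.0915], 0.86)]
cap_top [([0.562, 0.251, 0.1342], 0.64), ([0.4181, 0.3705, 0.0021], 0.61), ([0.4582, 0.1366, 0.1277], 0.47)]
nipple_tip [([0.5816, -0.1711, 0.102], 0.57)]
bearing [([0.6031, -0.177, 0.0057], 0.6)]
dock [([0.561, 0.2488, 0.0037], 0.77), ([0.5639, 0.2457, 0.0962], 0.67)]
chisel [([0.4177, 0.3685, 0.0006], 0.78)]
pliers [([0.4231, -0.0103, -0.0014], 0.66)]
packer [([0.4013, -0.2507, -0.0023], 0.84)]
top cam pos [0.306 0.036 1.328] fwd [ 0.166 -0.004 -0.986] 484.5
gun_grip [([0.463, 0.1361, 0.0883], 0.74), ([0.4426, 0.2602, 0.0873], 0.63), ([0.5623, 0.2466, 0.0988], 0.52)]
cap_top [([0.4429, 0.2574, 0.1285], 0.72), ([0.4563, 0.1406, 0.1288], 0.7), ([0.5651, 0.2479, 0.1298], 0.54)]
nipple_tip [([0.5844, -0.1679, 0.0988], 0.59)]
bearing [([0.6055, -0.1725, -0.0001], 0.56)]
dock [([0.5581, 0.247, -0.0013], 0.67)]
chisel [([0.4139, 0.3706, -0.0005], 0.95)]
pliers [([0.4206, -0.0106, 0.0034], 0.73), ([0.5616, 0.2487, 0.1318], 0.4)]
packer [([0.4001, -0.2543, -0.0019], 0.9)]
0.9
```

View pics/side0.png

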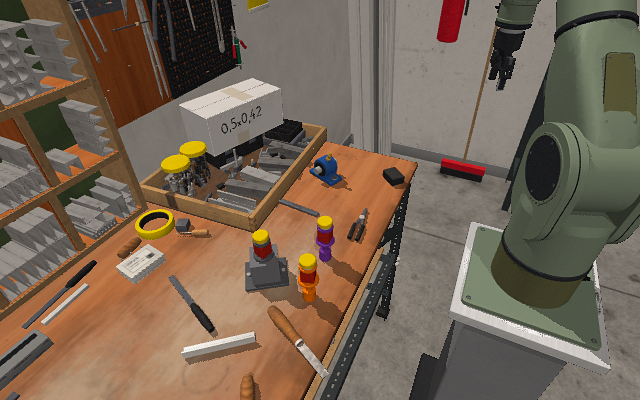

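View pics/top0.png

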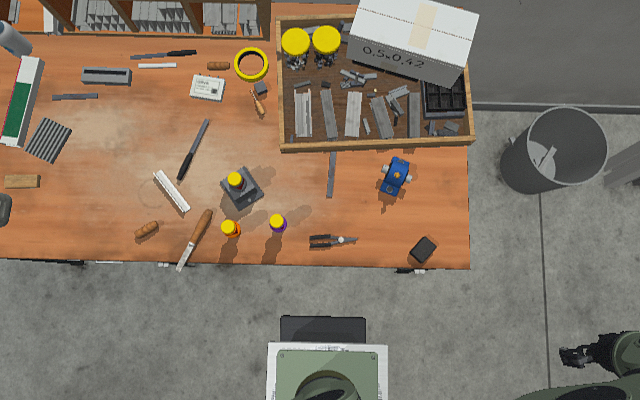

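```bash
python3 - <<'E'
import cv2,numpy as np
s=cv2.imread("pics/side0.png");t=cv2.imread("pics/top0.png")
f=lambda im,u,v,w,h:cv2.resize(im[v:v+h,u:u+w],(400,300),interpolation=cv2.INTER_CUBIC)
o=np.vstack([np.hstack([f(s,235,215,100,75),f(s,295,145,60,45)]),np.hstack([f(t,205,155,80,60),f(t,365,145,60,45)])])
cv2.imwrite("pics/crop0.png",o)
E
```

```text
(no output)
```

View pics/crop0.png

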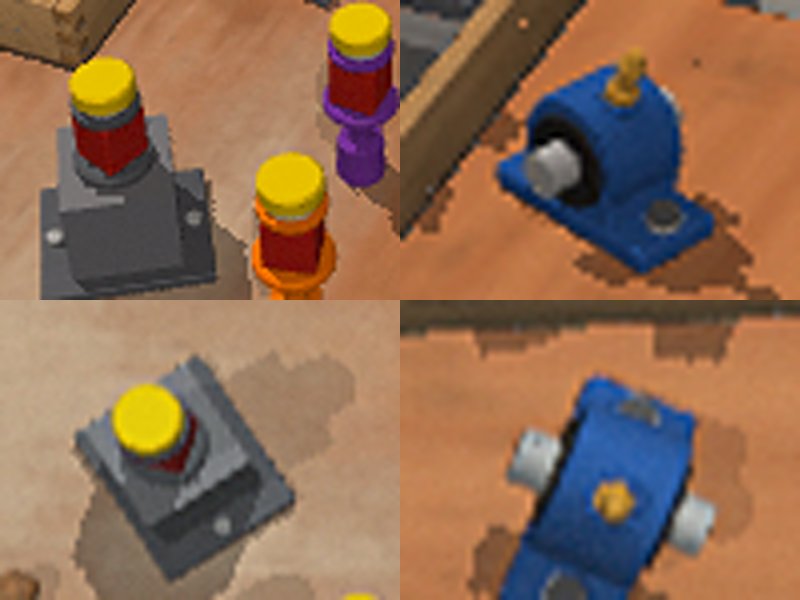

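Three candidates in the side view: dark-collared gun in the grey dock (262,250), orange (308,275), purple (325,235). The docked one, with dark collar and head, is the target, and the crop confirms it. The nipple is brass at about (325,157) in side and (397,175) in top. Next I fit the gun and bearing poses to the colour masks.

```bash
cat > fit.py <<'E'
import cv2,numpy as np
from plant import env
from scipy.optimize import differential_evolution as DE
S=6
def ring(r,z0,z1,n=32):
    a=np.linspace(0,2*np.pi,n); c=np.c_[r*np.cos(a),r*np.sin(a)]
    return np.vstack([np.c_[c,0*a+z] for z in (z0,z1)])
def box(a,b,z0,z1): return np.array([[x*a/2,y*b/2,z] for x in(-1,1) for y in(-1,1) for z in(z0,z1)])
def place(P,x,y,yaw):
    c,s=np.cos(yaw),np.sin(yaw); return P@np.array([[c,s,0],[-s,c,0],[0,0,1]])+[x,y,0]
def proj(P,d):
    q=P@d["view"][:3,:3].T+d["view"][:3,3]; q=q@d["intrinsics"].T; return q[:,:2]/q[:,2:]
def render(add,sub,d,win):
    u,v,w,h=win; im=np.zeros((h*S,w*S),np.uint8)
    for L,val in((add,255),(sub,0)):
        for P in L:
            p=((proj(P,d)-[u,v]+.5)*S-.5).round().astype(np.int32); cv2.fillConvexPoly(im,cv2.convexHull(p),val)
    return cv2.resize(im,(w,h),interpolation=cv2.INTER_AREA)/255.
def hsv(d,win):
    u,v,w,h=win; return cv2.cvtColor(np.ascontiguousarray(d["frame"][v:v+h,u:u+w]),cv2.COLOR_RGB2HSV).astype(int)
E
cat > run1.py <<'E'
from fit import *
D={c:env.capture(c) for c in("side","top")}
G={"side":(240,222,40,50),"top":(218,160,45,45)}; B={"side":(300,145,55,50),"top":(370,145,55,60)}
gm,ym,bm={}, {}, {}
for c in D:
    h=hsv(D[c],G[c]); gm[c]=((h[...,0]<8)|(h[...,0]>172))&(h[...,1]>150)&(h[...,2]>40); ym[c]=(abs(h[...,0]-27)<6)&(h[...,1]>150)&(h[...,2]>90)
    h=hsv(D[c],B[c]); bm[c]=(abs(h[...,0]-108)<12)&(h[...,1]>120)
    print(c,gm[c].sum(),ym[c].sum(),bm[c].sum())
gz=.098
def gcost(p,cs):
    x,y,w,dz=p;e=0
    for c in cs:
        cap=place(ring(.018,gz+.0265-dz,gz+.0375-dz),x,y,w);head=place(ring(.0195,gz+.014,gz+.02),x,y,w)
        e+=abs(render([place(box(.03,.03,gz-.022,gz+.014),x,y,w)],[head,cap],D[c],G[c])-gm[c]).sum()+abs(render([cap],[],D[c],G[c])-ym[c]).sum()
    return e
def bcost(p,cs):
    x,y,w,L=p;e=0
    a=np.linspace(0,2*np.pi,40);cyl=np.vstack([np.c_[.032*np.cos(a),0*a+s*L/2,.04+.032*np.sin(a)] for s in(-1,1)])
    web=box(.064,L,0,.04)
    for c in cs: e+=abs(render([place(q,x,y,w) for q in(box(.106,.05,0,.014),cyl,web)],[],D[c],B[c])-bm[c]).sum()
    return e
for cs in(("side",),("top",),("side","top")):
    r=DE(gcost,[(.545,.58),(.23,.265),(-.8,.8),(0,.003)],args=(cs,),seed=1,maxiter=60,tol=1e-6);print("gun",cs,r.x.round(4),round(r.fun,1))
    r=DE(bcost,[(.58,.63),(-.2,-.15),(-.9,.2),(.03,.05)],args=(cs,),seed=1,maxiter=60,tol=1e-6);print("bear",cs,r.x.round(4),round(r.fun,1))
E
time python3 run1.py
```

```text
side 166 191 418
top 21 160 545
gun ('side',) [ 0.5626  0.2471 -0.4869  0.003 ] 50.1
bear ('side',) [ 0.6054 -0.1796 -0.4144  0.0357] 219.8
gun ('top',) [ 0.5629  0.2463 -0.4359  0.0023] 32.1
bear ('top',) [ 0.6064 -0.1801 -0.4048  0.043 ] 176.2
gun ('side', 'top') [ 0.563   0.2468 -0.4495  0.003 ] 84.8
bear ('side', 'top') [ 0.6054 -0.1801 -0.4032  0.0336] 397.4
real	0m20.148s
user	0m18.328s
sys	0m0.104s
```

```bash
cat > h.py <<'E'
import numpy as np
from plant import env
def down(a,s=1):
    z=np.array([0,0,-1.]);y=s*np.array([np.cos(a),np.sin(a),0]);return np.c_[np.cross(y,z),y,z]
GX=np.array([.563,.247]);GA=np.pi/2-.45
BY=-.405;N=np.array([-np.sin(np.radians(20))*np.cos(BY),-np.sin(np.radians(20))*np.sin(BY),np.cos(np.radians(20))])
TIP=np.array([.584,-.1705,.100])
def onN(spin):
    z=-N;y=np.array([-np.sin(spin),np.cos(spin),0]);y-=y@z*z;y/=np.linalg.norm(y);return np.c_[np.cross(y,z),y,z]
E
python3 - <<'E'
from h import *
for s in(1,-1):
    for z in(.3,.078): 
        q=env.ik([*GX,z],down(GA,s));print(s,z,None if q is None else np.round(q,2))
for k in np.arange(-3,3.1,.5):
    q=[env.ik(TIP+d*N,onN(k)) for d in(.041,.2)];print(k,[None if a is None else np.round(a,2) for a in q])
print(np.round(env.get_state()["tcp_rot"],2).tolist())
E
```

```text
1 0.3 [-0.17  0.78 -0.72  1.19  0.49  1.34  0.28]
1 0.078 [-0.26  0.99 -0.44  1.47  0.52  0.79  0.23]
-1 0.3 [-0.58  0.73  0.26  1.21 -0.18  1.23 -2.34]
-1 0.078 [-0.71  1.04  0.56  1.49 -0.68  0.81 -1.92]
-3.0 [array([ 0.11,  0.77,  0.15,  1.92, -0.29,  0.11, -0.98]), array([ 0.04,  0.46,  0.2 ,  1.9 , -0.04,  0.45, -1.22])]
-2.5 [array([ 0.13,  0.77,  0.11,  1.92, -0.07,  0.11, -0.7 ]), array([ 0.11,  0.45,  0.09,  1.9 ,  0.09,  0.45, -0.85])]
-2.0 [array([ 0.15,  0.77,  0.08,  1.92,  0.16,  0.11, -0.4 ]), array([ 0.19,  0.45, -0.04,  1.89,  0.23,  0.47, -0.46])]
-1.5 [array([ 0.17,  0.77,  0.04,  1.92,  0.4 ,  0.12, -0.1 ]), array([ 0.27,  0.45, -0.17,  1.89,  0.36,  0.49, -0.07])]
-1.0 [array([ 0.2 ,  0.76, -0.02,  1.92,  0.63,  0.14,  0.18]), array([ 0.35,  0.46, -0.29,  1.89,  0.48,  0.52,  0.32])]
-0.5 [array([ 0.24,  0.76, -0.09,  1.92,  0.85,  0.18,  0.44]), array([ 0.42,  0.47, -0.41,  1.89,  0.58,  0.55,  0.7 ])]
0.0 [array([ 0.3 ,  0.77, -0.19,  1.92,  1.05,  0.24,  0.73]), array([ 0.5 ,  0.49, -0.54,  1.88,  0.68,  0.6 ,  1.07])]
0.5 [array([-0.08,  0.83,  0.51,  1.93, -1.3 ,  0.32, -2.8 ]), array([ 0.79,  0.64, -1.13,  1.88,  1.04,  0.91,  1.22])]
1.0 [array([-0.06,  0.82,  0.47,  1.93, -1.25,  0.29, -2.32]), array([ 0.86,  0.74, -1.35,  1.87,  1.15,  1.08,  1.65])]
1.5 [array([ 0.01,  0.79,  0.33,  1.92, -1.02,  0.19, -2.  ]), array([-0.2 ,  0.52,  0.61,  1.9 , -0.53,  0.5 , -2.47])]
2.0 [array([ 0.04,  0.78,  0.27,  1.92, -0.84,  0.16, -1.66]), array([-0.12,  0.49,  0.47,  1.9 , -0.37,  0.47, -2.12])]
2.5 [array([ 0.07,  0.78,  0.21,  1.92, -0.64,  0.13, -1.37]), array([-0.07,  0.48,  0.37,  1.9 , -0.25,  0.46, -1.76])]
3.0 [array([ 0.1 ,  0.77,  0.17,  1.92, -0.41,  0.12, -1.13]), array([ 0.  ,  0.47,  0.25,  1.9 , -0.11,  0.45, -1.43])]
[[0.94, 0.33, -0.0], [0.33, -0.94, 0.0], [0.0, -0.0, -1.0]]
```

```bash
python3 - <<'E'
from h import *
import cv2
R=down(GA)
env.gripper_to(0.0,40)
env.goto([.45,-.05,.33],R); env.goto([*GX,.22],R)
env.move_l([*GX,.145],v=.15)
print(env.move_l([*GX,.120],v=.03,stop_force=22)); env.pause(.2)
s=env.get_state();print(s["time_s"],s["ee_pos"],s["wrist_force"])
d=env.capture("side");cv2.imwrite("pics/press.png",cv2.resize(d["frame"][180:300,200:360,::-1],(800,600),interpolation=2))
E
```

```text
True
6.5167 [0.5633618  0.2472043  0.12943628] [-2.64206477 -2.42161155 16.03374352]
```

View pics/press.png

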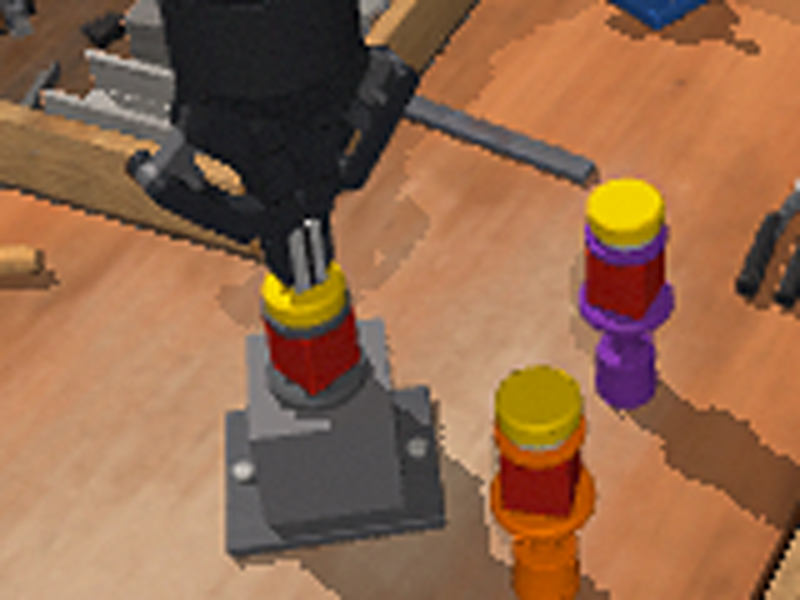

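The fingertips are centred on the cap (about (305,285) in the crop), and TCP z of 0.1294 m means the cap is home. Next: grip, lift and approach.

```bash
python3 - <<'E'
from h import *
import cv2
R=down(GA)
env.move_l([*GX,.20],v=.2); env.gripper_to(.062,100)
env.move_l([*GX,.080],v=.12)
env.gripper_to(.02,100)
s=env.get_state();print(s["time_s"],s["opening"],s["finger_force"],s["ee_pos"],s["wrist_force"])
env.move_l([*GX,.22],v=.12)
RN=onN(-.45)
env.goto([.50,.03,.27],RN)
# mouth 88mm below grip; grip point is ~1mm above gun_grip -> TCP = mouth + .088-.018
env.move_l(TIP+N*(.070+.045),RN,v=.2)
env.pause(.2)
s=env.get_state();print(s["time_s"],s["opening"],s["finger_force"],s["ee_pos"],s["wrist_force"])
f=lambda im,u,v,w,h:cv2.resize(im[v:v+h,u:u+w],(400,500),interpolation=2)
a=env.capture("side");print("s",[(np.round(r["centre"],4),round(r["p"],2)) for t in("coupler_mouth","nipple_tip","gun_grip","bearing") for r in env.mark_of(t,"side")[:2]])
b=env.capture("top");print("t",[(np.round(r["centre"],4),round(r["p"],2)) for t in("coupler_mouth","nipple_tip","gun_grip","bearing") for r in env.mark_of(t,"top")[:2]])
cv2.imwrite("pics/near.png",np.hstack([f(a["frame"],285,75,88,110),f(b["frame"],350,120,88,110)])[:,:,::-1])
E
```

```text
9.2083 0.035949893468154734 98.498615026474 [0.56336821 0.2473606  0.08087527] [-0.67374367  0.32712805  8.89671886]
12.8 0.03590458954387744 100.1345944404602 [ 0.54799919 -0.15423761  0.20838964] [ 0.66841617  0.3435293  -4.61348567]
s [(array([0.4595, 0.1358, 0.0013]), 0.49), (array([ 0.5675, -0.1617,  0.1373]), 0.47), (array([ 0.5808, -0.1704,  0.1044]), 0.36), (array([ 0.5407, -0.1539,  0.2188]), 0.9), (array([0.4408, 0.2607, 0.0896]), 0.8), (array([ 0.6048, -0.1762,  0.003 ]), 0.63)]
t [(array([0.4385, 0.2593, 0.0884]), 0.85), (array([ 0.6074, -0.1766,  0.001 ]), 0.48)]
```

View pics/near.png

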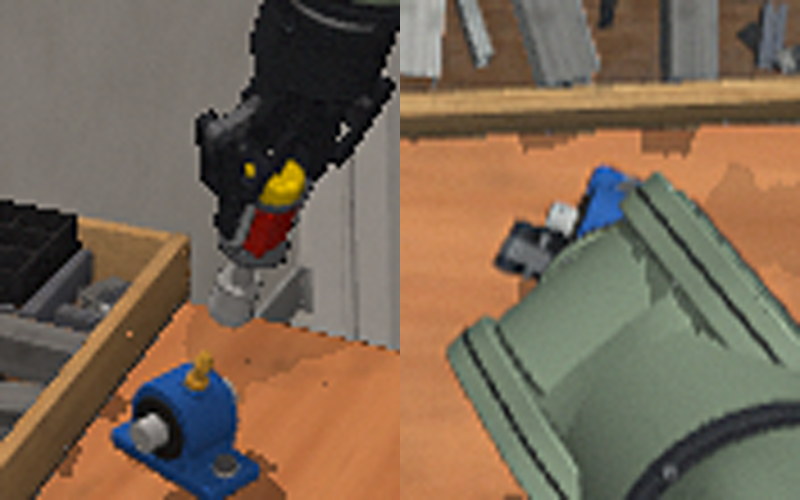

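The coupler shows at about (232,310) in the left crop, above the nipple tip at (205,358). The 36 mm opening on a 30 mm grip suggests the gun sits rotated between the pads. I'll overlay the predicted outlines to check axis and tip.

```bash
python3 - <<'E'
from fit import *; from h import *
s=env.get_state();R=s["tcp_rot"];p=s["ee_pos"];print(p,np.abs(R[:,2]+N).max())
d=env.capture("side");im=d["frame"][:,:,::-1];u,v,w,h=285,95,88,88;K=6.8
o=cv2.resize(im[v:v+h,u:u+w],(int(w*K),int(h*K)),interpolation=2)
W=np.c_[-R[:,0],R[:,1],-R[:,2]]   # gun frame
g=p+W[:,2]*.0185
def dr(P,col): 
    q=((proj(P,d)-[u,v]+.5)*K-.5).round().astype(np.int32);cv2.polylines(o,[cv2.convexHull(q)],True,col,1)
for r,a,b,c in((.018,.0205,.0315,(0,255,0)),(.0195,.014,.02,(255,255,0)),(.023,-.030,-.022,(255,255,0)),(.0155,-.088,-.070,(255,0,255))): dr(ring(r,a,b)@W.T+g,c)
dr(box(.03,.03,-.022,.014)@W.T+g,(255,255,255))
X=onN(-.45);V=np.c_[-X[:,0],X[:,1],-X[:,2]]
dr(np.vstack([ring(.003,-.0001,0),ring(.007,-.009,-.0091)])@V.T+TIP,(0,255,0))
cv2.imwrite("pics/ov.png",o)
E
```

```text
[ 0.54784097 -0.15499439  0.20805039] 3.2503333419031666e-05
```

View pics/ov.png

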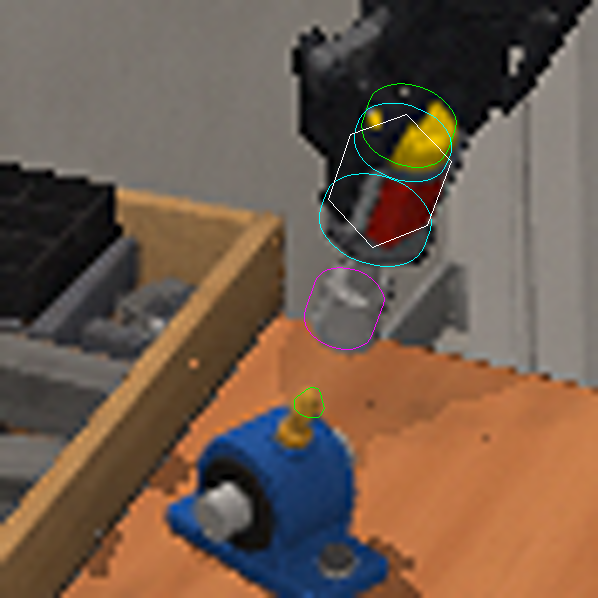

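The overlay matches the gun's axis and coupler, and the nipple, to within about 1 mm. Pushing on along the axis.

```bash
python3 - <<'E'
from h import *
RN=onN(-.45)
f0=env.get_state()["wrist_force"]
def rep(k):
    s=env.get_state();F=s["wrist_force"]-f0;p=s["ee_pos"]-TIP;a=p@N
    print(k,round(s["time_s"],2),"along %.4f"%a,"lat",np.round(p-a*N,4),"Fax %.1f"%(F@N),"Flat",np.round(F-F@N*N,1),"open %.4f ff %.0f"%(s["opening"],s["finger_force"]))
rep(0)
env.move_l(TIP+N*.074,v=.1);rep(1)
for d in(.062,.055,.051,.0485,.046,.044,.042):
    st=env.move_l(TIP+N*d,v=.025,stop_force=30);rep(d)
    if st: print("STOP");break
env.pause(.3);rep("end")
E
```

```text
0 13.35 along 0.1150 lat [-0.  0. -0.] Fax 0.0 Flat [0. 0. 0.] open 0.0359 ff 100
1 13.91 along 0.0743 lat [0.0001 0.0002 0.    ] Fax -0.9 Flat [ 0.  -0.7  0.1] open 0.0360 ff 100
0.062 14.54 along 0.0620 lat [0.0001 0.0001 0.    ] Fax -0.1 Flat [0.9 0.5 0.2] open 0.0358 ff 100
0.055 14.97 along 0.0549 lat [ 0.      0.0002 -0.    ] Fax 1.2 Flat [1.5 0.8 0.4] open 0.0360 ff 101
0.051 15.28 along 0.0507 lat [-0.0001  0.0003 -0.0001] Fax -5.5 Flat [3.4 1.3 0.9] open 0.0357 ff 101
0.0485 15.53 along 0.0485 lat [0.0001 0.0001 0.    ] Fax 1.3 Flat [2.5 1.1 0.7] open 0.0356 ff 101
0.046 15.78 along 0.0463 lat [ 0.0003 -0.      0.0001] Fax 12.0 Flat [2.3 1.7 0.5] open 0.0357 ff 101
0.044 16.03 along 0.0444 lat [ 0.0003 -0.      0.0001] Fax 12.5 Flat [1.8 0.8 0.5] open 0.0357 ff 101
0.042 16.28 along 0.0424 lat [ 0.0004 -0.      0.0001] Fax 13.8 Flat [1.2 1.3 0.2] open 0.0360 ff 101
end 16.58 along 0.0425 lat [ 0.0004 -0.      0.0001] Fax 13.8 Flat [2.  1.  0.5] open 0.0355 ff 101
```

```bash
python3 - <<'E'
from h import *
import cv2
env.move_l(TIP+N*.0402,v=.02,stop_force=30);env.pause(.5)
s=env.get_state();print(s["time_s"],(s["ee_pos"]-TIP)@N,s["wrist_force"]@N,s["finger_force"])
d=env.capture("side");cv2.imwrite("pics/end.png",cv2.resize(d["frame"][95:183,285:373,::-1],(598,598),interpolation=2))
E
```

```text
17.3333 0.040694405559444514 10.89720849024591 101.44744634628296
```

View pics/end.png

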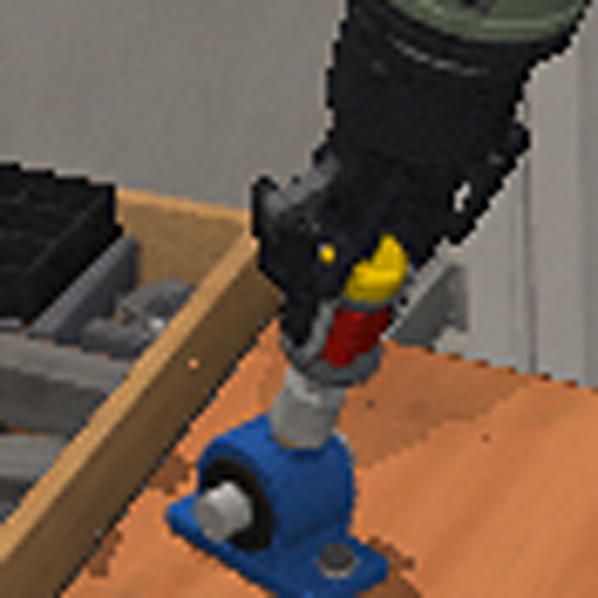

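The coupler sits squarely on the nipple at about (305,415), and the gap to the collar has visibly shortened. Axial push is about 15 N, which is roughly 7 mm of nozzle travel.

```bash
python3 -c "
from plant import env
print(env.hand_in())"
```

```text
the job is handed in; nothing more can be done
None
```

I handed the job in at about 17 s: the cap is pressed home, the coupler has snapped onto the nipple, and the gun is still gripped (about 100 N) with the nozzle held roughly 7 mm in by estimate from the push force; no verdict was returned.

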